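Set and lock the sliding leg of a handpiece rest

ROBOT

A 6-joint arm with a two-finger parallel gripper is mounted at the origin on a cart in front of the work surface, level with it; the furniture and walls round the work are solid. World frame = base frame: x ahead of the robot, y to its left, z up, the work surface at z = 0. Lengths are in m, angles in rad, forces in N, time in s.
With the tool pointing down it reaches from about 0.35 to 0.775 m from the base axis. Payload 7.3 kg.
Tool frame: the origin (TCP) lies at the very end of the fingers, on their centre line; the grasp point (between the pads) lies 19 mm behind it; z points along the fingers, y is the line along which they close (so a half turn about z gives the same grasp; the last joint's range is limited). The gripper opens to 92 mm and grips with 3 to 60 N. Pads are 19 mm wide; open, the fingers measure 130 mm over their backs; the gripper's body (75 mm by 190 mm) begins 47 mm behind the grasp point.
Start: joints at [1.048, 0.342, 1.524, -0, 1.275, -0.146], TCP at [0.193, 0.488, 0.227] pointing down, gripper open.
Joint ranges: [-2.53, 2.53], [-0.77, 2.02], [0.04, 2.7], [-1, 4.14], [0.28, 2.66], [-3.11, 3.11]. Speed limits (rad/s): [2.57, 2.57, 3.14, 3.14, 3.14, 3.14].

INTERFACE

Orientations are given as [roll, pitch, yaw] about the fixed x, y, z axes, in that order (R = Rz(yaw) Ry(pitch) Rx(roll)).
In Python, from cell import * gives the robot as it stands.
- The arm moves only by the tool step_arm, never from a script. Its argument "commands" is a list of rows, each a list of 7 numbers: the opening, from 0 (shut) to 1 (fully open), then the shift along the world's x, y, z in cm, then the turn, a rotation vector about the world's x, y, z in rad. A call has 1 to 5 rows; each row is the pose to reach, as a shift and turn from the pose commanded when the call began; what a row does not reach only later rows make up. A row lasts 1/12 s, in which the tool goes at most 41.7 mm and 7.16 degrees, less where a joint would pass 70% of its speed; a pose out of reach is approached as far as the arm can. A call with a gripper value outside its range is refused whole. The fingers move at their own pace and stop on an object; "grip_force" is the grip in N (left out, the last holds). Time passes only in rows, so rows that repeat a pose let the fingers close. It gives the time, the measured TCP pose, the force, the opening and the grip force at its end, in the units of the state.
- observe(): the state, without advancing time (a new reading comes with each control period).
- read_camera(name): name is "scene" or "top" or "wrist"; returns the picture (384x512x3 uint8, red, green, blue); there is no depth.
- camera_model(name): a dict with "vfov" (degrees; the focal length in pixels is half the picture's height over the tangent of half this angle, whatever the lens; pixels are square), "cx", "cy" (the principal point, pixels), "world_to_cam" (4x4, takes a point from world to camera coordinates). Camera axes: x right, y up, looking along -z (the intrinsics and any distortion apply to the point x, -y, -z); pixel columns grow to the right and rows downward; lengths in m; the calibration is good to about 2 mm. A picture is of the moment at which its call begins: read the wrist's pose just before it. camera_model takes no time and is no camera call; for the wrist camera it gives the pose at the moment of the call.
- hand_in(): hands the job in; it is judged then, once.
The state is a dict: "time": time; "qpos": joint angles; "qvel": joint speeds; "joint_efforts": joint torques, N m; "tool_pos": TCP position; "tool_rot": TCP orientation; "contact_force": force on the tool from outside, world axes, zero at the start; "torque": the same for the moment, N m; "opening": finger opening in m; "grip_force": force on a finger pad.
Only numpy, scipy, OpenCV 4.12 (cv2) and the standard library are available. Lean on these libraries where they do the work, as an engineer would, in place of code of your own. Each camera call takes 0.05 s, during which the arm holds its last target. There are 200 camera calls.

TASK

Take hold of the cam lever on top of the handpiece rest's sliding leg, leave it open, and raise the leg until its pointer is level with the black marker clip on the scale beside it. Then, keeping the leg at the mark, swing the lever fully closed (from the left round to the right, as far as it goes), and finish still gripping it with the leg at the mark: do not let go, because the leg sinks until a colleague fits its safety pin. Leave the marker clip and the jars and bottle round the stand where they are.

Things in the scene. Friction and masses are not known exactly. Their poses are not given: they have to be found in the camera images.
- leg: Upright sliding leg (steel tube, 34 mm square black head 23 mm high) of the stand. Slides straight up 0 to 85 mm; starts lowered; about 0.5 kg with its lever; sinks when let go. Origin: on the upright axis of leg and lever, 3 mm below the head, 90 mm above the worktop when lowered. z up; -x is the stand's front, where the lever is; +x its back, where a handpiece fork stands out 70 mm; +y its left.
- stand: Stand, fixed on the worktop: 130 mm round foot, sleeve 40 mm wide and 90 mm high for the leg, and an upright scale plate 30 mm wide, top 183 mm above the worktop, whose centre is 27 mm behind and 34 mm left of the leg's axis. Origin: centre of the foot's underside, on the leg's axis; axes as the leg's.
- lever_handle (a point): Centre of the cam lever's grip: an upright steel fin 10 mm thick, 36 mm long (radially from the leg's axis), 36 mm high, open below down to the foot. It lies 55 mm out from the leg's axis, 45 mm above the leg's origin, and rises with the leg. Grip its two flat 36 x 36 mm sides from above, fingers closing across the lever.
- cam_lever (a joint): Angle of the cam lever about the leg's upright axis, rad. 0: fully open (points to the stand's front, 35 degrees to the left: 145 degrees from leg +x towards +y). Grows anticlockwise seen from above to 1.22: fully closed on its stop (front, 35 degrees to the right). Starts at 0 to 0.15. Friction about 0.1 N m; stays where it is left.
- leg_pointer (a point): Tip of the flat steel pointer that stands out to the left from the leg's head, in front of the scale plate; at mid-thickness, 14 mm above the leg's origin. Rises with the leg.
- marker_line (a point): Steel index line (2.5 mm thick) at mid-height of the black marker clip (36 mm wide, 12 mm high) on the scale plate: the length mark, 30 to 65 mm above the lowered pointer. The clip stays where it is unless knocked. The leg is at the mark when pointer and line have the same height. z up.
- gel_jar_mid (a point): Small jar with black cap, 39 mm wide, 81 mm tall, standing loose to the left of the stand; point on its axis 30 mm above its foot. To be left alone.
- powder_jar_mid (a point): White jar with ribbed cap, 41 mm wide, 66 mm tall, standing loose to the right of and in front of the stand; point on its axis 30 mm above its foot. To be left alone.
- conditioner_bottle_mid (a point): Small white bottle, 27 mm wide, 72 mm tall, standing loose behind the stand; point on its axis 30 mm above its foot. To be left alone.
Mind the look-alikes: they are no part of the job. Of the things that look like the stand, the larger one is meant.

How it is judged:
By the outcome, as a careful person would: the job done as asked, in the order asked, and still so for the second after the job is handed in, while the arm keeps its last pose, push and grip.
It also fails if it takes over 35 s, if anything falls off the work surface, if the arm or the gripper's body presses on something with over 40 N, if the wrist force passes 120 N, or if a joint passes its speed limit or range.

## Working session

There is one attempt and no reset: what is moved stays moved. The work goes in short steps, Python scripts to look and compute and a tool call to move; the robot and the scene stay as the last step left them, time stands still between calls to the robot, and variables do not carry over. Pictures are saved under pics/ and viewed, at most 10 in all, crops included, and the job is handed in when it is done.

Besides the shell and the picture viewer there is one more tool, called after ">>>" as a command line: name --pt "numbers of a row" for each row, then --argument value for the rest. step_arm: Moves the arm, as the interface text tells. Its arguments: {"type":"object","properties":{"commands":{"type":"array"},"grip_force":{"type":"number"}},"required":["commands"]}

```bash
mkdir -p pics; python3 - <<'E'
from cell import *
import cv2,numpy as np
for n in("scene","top"):
    im=read_camera(n); cv2.imwrite(f"pics/{n}0.png",im[:,:,::-1]); m=camera_model(n)
    print(n,m["vfov"],m["cx"],m["cy"],[k for k in m]); print(np.round(m["world_to_cam"],4).tolist())
    if len(m)>4: print({k:v for k,v in m.items() if k!="world_to_cam"})
s=observe();print(s["tool_pos"],s["tool_rot"],s["time"])
E
```

```text
scene 42.32013095314434 250.99705792887013 199.09645482551178 ['vfov', 'cx', 'cy', 'world_to_cam']
[[0.657, -0.7538, -0.0137, -0.1294], [0.4332, 0.3626, 0.8252, -0.4112], [-0.617, -0.5481, 0.5647, -0.5558], [0.0, 0.0, 0.0, 1.0]]
top 54.385325935532606 257.48255435970765 192.4995117733564 ['vfov', 'cx', 'cy', 'world_to_cam']
[[0.0129, -0.9999, -0.0046, 0.2646], [0.9939, 0.0123, 0.1095, -0.51], [-0.1094, -0.006, 0.994, -0.8918], [0.0, 0.0, 0.0, 1.0]]
[0.19298587 0.48786444 0.22612648] [-3.14027844e+00 -1.67914868e-04  2.76480931e+00] 0.1
```

View pics/scene0.png

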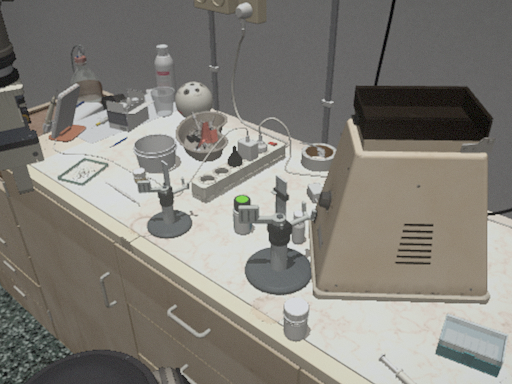

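View pics/top0.png

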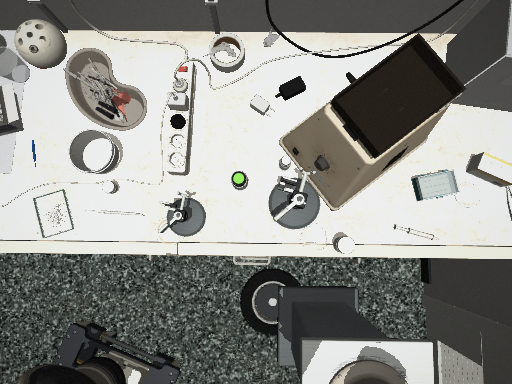

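Candidates for the stand: the smaller one at scene (168,205) / top (185,215), and the larger one at scene (279,255) / top (294,204). I choose the larger. The gel jar is at scene (242,215), the powder jar at (296,320) and the bottle at (299,230). Next is a close crop of both views.

```bash
python3 - <<'E'
import cv2,numpy as np
a=cv2.imread("pics/scene0.png")[165:295,220:340]; b=cv2.imread("pics/top0.png")[155:255,240:340]
a=cv2.resize(a,None,fx=3.3,fy=3.3,interpolation=cv2.INTER_CUBIC);b=cv2.resize(b,None,fx=3.9,fy=3.9,interpolation=cv2.INTER_CUBIC)
c=np.zeros((430,790,3),np.uint8);c[:a.shape[0],:a.shape[1]]=a;c[:b.shape[0],400:400+b.shape[1]]=b
cv2.imwrite("pics/crop0.png",c)
E
```

```text
(no output)
```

View pics/crop0.png

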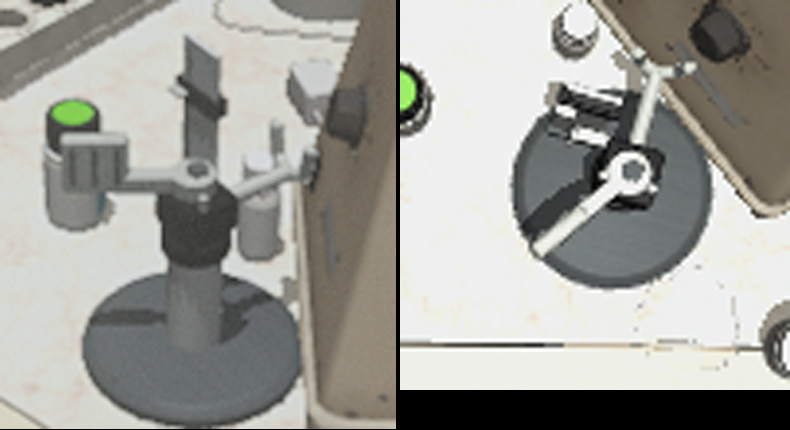

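```bash
cat > h.py <<'E'
from cell import *
import cv2,numpy as np
def ray(n,p,m=None):
    m=m or camera_model(n);f=192/np.tan(np.radians(m["vfov"])/2)
    d=np.array([(p[0]-m["cx"])/f,-(p[1]-m["cy"])/f,-1]);W=np.array(m["world_to_cam"]);R=W[:3,:3]
    return -R.T@W[:3,3],R.T@d
def onz(n,p,z,m=None):
    o,d=ray(n,p,m);return o+d*(z-o[2])/d[2]
def tri(rs):
    A=np.zeros((3,3));b=np.zeros(3)
    for o,d in rs:
        d=d/np.linalg.norm(d);P=np.eye(3)-np.outer(d,d);A+=P;b+=P@o
    x=np.linalg.solve(A,b);return x,[np.linalg.norm(np.cross(x-o,d/np.linalg.norm(d))) for o,d in rs]
def proj(n,X,m=None):
    m=m or camera_model(n);f=192/np.tan(np.radians(m["vfov"])/2);c=np.array(m["world_to_cam"])@np.append(X,1)
    return np.array([m["cx"]-f*c[0]/c[2],m["cy"]+f*c[1]/c[2]])
E
python3 - <<'E'
from h import *
np.set_printoptions(precision=4,suppress=True)
S=lambda x,y:(220+x/3.3,165+y/3.3); T=lambda x,y:(240+(x-400)/3.9,155+y/3.9)
print("foot top z.01",onz("top",T(612,187),.008),"scene",onz("scene",S(192,347),.008))
print("foot L/R",onz("top",T(513,187),.008),onz("top",T(712,187),.008))
print("hub tri",tri([ray("top",T(632,172)),ray("scene",S(199,172))]))
print("hub z.13",onz("top",T(632,172),.13))
print("fin end top z.153",onz("top",T(541,249),.153),"scene fin outer top",onz("scene",S(64,145),.153))
print("fork junction tri",tri([ray("top",T(655,72)),ray("scene",S(300,172))]))
for p in((185,37),(221,65)):print("plate top",onz("scene",S(*p),.183))
print("bottle",onz("top",T(575,30),.072),"gel",onz("top",(239,180),.081),"powder",onz("top",(344,243),.066))
E
```

```text
foot top z.01 [0.4837 0.1783 0.008 ] scene [0.4764 0.175  0.008 ]
foot L/R [0.4829 0.242  0.008 ] [0.4845 0.114  0.008 ]
hub tri (array([0.4825, 0.178 , 0.1281]), [np.float64(0.00029186853861492944), np.float64(0.00029186853861496375)])
hub z.13 [0.4821 0.1785 0.13  ]
fin end top z.153 [0.4375 0.2301 0.153 ] scene fin outer top [0.4291 0.2262 0.153 ]
fork junction tri (array([0.5462, 0.1592, 0.1002]), [np.float64(0.003506347180864877), np.float64(0.0035063471808648677)])
plate top [0.5155 0.2148 0.183 ]
plate top [0.5057 0.1826 0.183 ]
bottle [0.5736 0.2069 0.072 ] gel [0.5296 0.3142 0.081 ] powder [0.3869 0.0681 0.066 ]
```

The larger stand's axis is at about (0.483, 0.178), and its foot measures 128 mm across, which matches. Its yaw is about -16.5°, and the lever points at about 132° in the world frame. The grip centre is therefore near (0.446, 0.219, 0.135). I'll move there in stages.

>>> step_arm --pt "1 3 -3.2 0.5 0 0 -0.09" --pt "1 6 -6.4 1 0 0 -0.18" --pt "1 9 -9.6 1.5 0 0 -0.27" --pt "1 12 -12.8 2 0 0 -0.36" --pt "1 15 -16 2.5 0 0 -0.45"

```text
time: 0.52
tool_pos: [0.3354, 0.3356, 0.2503]
tool_rot: [-3.141, -0.0, 2.311]
contact_force: [0.4, 1.0, 0.1]
opening: 0.0917
grip_force: 0.0
```

```bash
python3 - <<'E'
from h import *
np.set_printoptions(precision=4,suppress=True)
S=lambda x,y:(220+x/3.3,165+y/3.3)
print("machine low corner",onz("scene",(313,292),0),onz("top",(336,210),0.01)," upper",tri([ray("scene",(350,125)),ray("top",(333,105))]))
# mark height: ray vs plate plane (normal = stand x) 
ya=np.radians(-16.5);ex=np.array([np.cos(ya),np.sin(ya),0]);ey=np.array([-ex[1],ex[0],0]);O=np.array([.483,.178,0])
o,d=ray("scene",S(201,96))
for off in(.020,.024,.027):
    t=(off-(o-O)@ex)/(d@ex);X=o+d*t-O;print(off,X@ex,X@ey,X[2])
s=observe();print(s["time"],s["tool_pos"],s["tool_rot"],s["contact_force"])
m=camera_model("wrist");im=read_camera("wrist");cv2.imwrite("pics/w1.png",im[:,:,::-1]);print(m["vfov"],m["cx"],m["cy"])
for nm,X in(("axis",O+[0,0,.125]),("pointer",O+.034*ey+[0,0,.104]),("plate",O+.027*ex+.034*ey+[0,0,.183])):print(nm,proj("wrist",X,m))
E
```

```text
machine low corner [0.4786 0.0956 0.    ] [0.4672 0.0745 0.01  ]  upper (array([0.6408, 0.1375, 0.264 ]), [np.float64(0.00941412761190204), np.float64(0.00941412761190191)])
0.02 0.01999999999999997 0.02745498996705684 0.1542349719115863
0.024 0.023999999999999994 0.03294982000640383 0.14968653336265048
0.027 0.026999999999999982 0.03707094253591407 0.14627520445094855
0.5167 [0.3354 0.3356 0.2503] [-3.1411 -0.0001  2.311 ] [0.3676 1.0279 0.1142]
69.43091382828429 261.4200537087364 188.02808821553398
axis [263.0561 341.1601]
pointer [284.6053 318.0741]
plate [302.3384 388.7248]
```

View pics/w1.png

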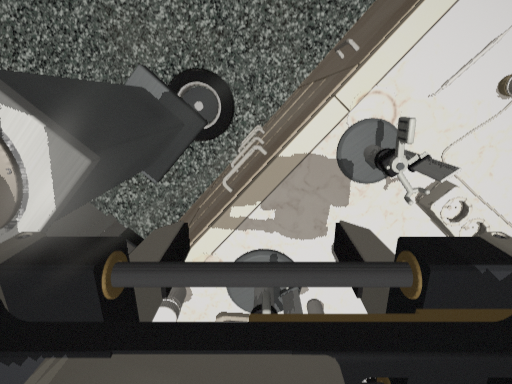

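The wrist view shows the fingers left and right, with the large stand at (265,280) partly hidden behind the gripper body. The look-alike stand is at (380,150), well to the right. Moving on to a hover above the lever.

>>> step_arm --pt "1 2.8 -2.9 -1 0 0 0" --pt "1 5.5 -5.8 -2 0 0 0" --pt "1 8.3 -8.8 -3 0 0 0" --pt "1 11.1 -11.7 -4.5 0 0 0" --pt "1 11.1 -11.7 -4.5 0 0 0"

```text
time: 0.98
tool_pos: [0.4484, 0.2156, 0.2027]
tool_rot: [-3.138, 0.001, 2.31]
contact_force: [-0.2, -0.2, -0.2]
opening: 0.092
grip_force: 0.0
```

```bash
python3 - <<'E'
from h import *
np.set_printoptions(precision=4,suppress=True)
s=observe();print(s["time"],s["tool_pos"],s["tool_rot"],s["contact_force"])
m=camera_model("wrist");im=read_camera("wrist");b=read_camera("scene")[145:305,200:360]
c=np.zeros((384,512+256,3),np.uint8);c[:,:512]=im;c=np.zeros((480,512+288,3),np.uint8);c[:384,:512]=im;c[:288,512:]=cv2.resize(b,(288,288),interpolation=cv2.INTER_CUBIC)
cv2.imwrite("pics/w2.png",c[:,:,::-1]);np.save("w2.npy",m["world_to_cam"])
for r in(.037,.055,.073):
    for a in (128,132.4,138): print(r,a,proj("wrist",np.array([.483+r*np.cos(np.radians(a)),.178+r*np.sin(np.radians(a)),.153]),m))
E
```

```text
0.9833 [0.4484 0.2156 0.2027] [-3.1381  0.0007  2.3102] [-0.1824 -0.1763 -0.2409]
0.037 128 [264.7934 223.1297]
0.037 132.4 [261.3212 222.9997]
0.037 138 [256.9056 223.1874]
0.055 128 [266.6186 202.5392]
0.055 132.4 [261.3314 202.3381]
0.055 138 [254.6081 202.6333]
0.073 128 [268.5351 180.9187]
0.073 132.4 [261.3421 180.6408]
0.073 138 [252.1962 181.0556]
```

View pics/w2.png

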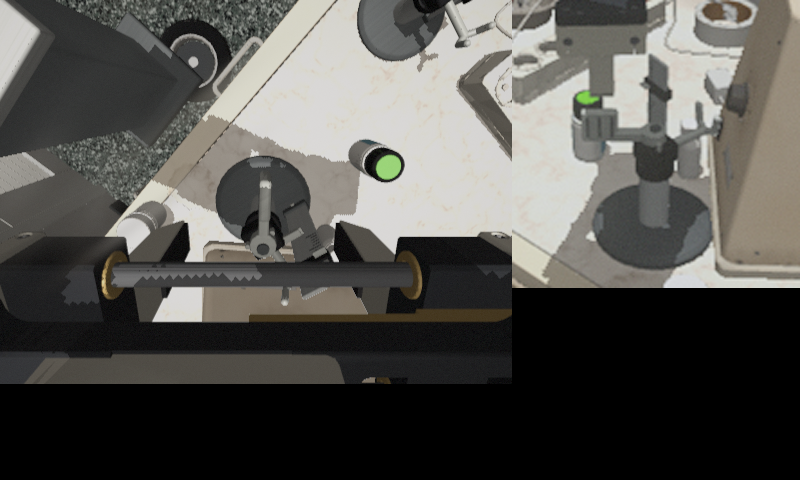

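The lever's fin runs from (265,178) to (264,235) in the wrist view, midway between the fingers and lined up with them. Its predicted end was (261,181), so I can go straight down.

>>> step_arm --pt "1 0 0 -2.5 0 0 0" --pt "1 0 0 -5 0 0 -0.02" --pt "1 0 0 -7 0 0 -0.02" --pt "1 0 0 -8.2 0 0 -0.02" --pt "1 0 0 -8.2 0 0 -0.02"

```text
time: 1.5
tool_pos: [0.4432, 0.2211, 0.1213]
tool_rot: [-3.137, -0.002, 2.297]
contact_force: [-0.5, -0.6, -0.6]
opening: 0.0917
grip_force: 0.0
```

```bash
python3 - <<'E'
from h import *
s=observe();print(s["time"],s["tool_pos"],s["tool_rot"],s["contact_force"],s["torque"])
m=camera_model("wrist");im=read_camera("wrist")
cv2.imwrite("pics/w3.png",im[:,:,::-1])
E
```

```text
1.5 [0.44319136 0.22113219 0.12133894] [-3.13739977e+00 -2.28881712e-03  2.29689770e+00] [-0.48460119 -0.58394222 -0.56907887] [-0.06194881  0.00258624  0.09714981]
```

View pics/w3.png

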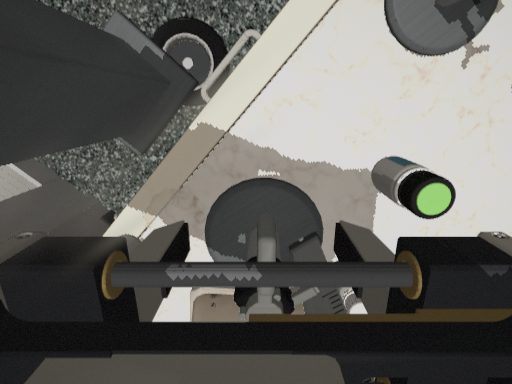

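The fin is at column 267, and the midpoint between the fingers is about 262. It's clear between the pads, so I'll close the gripper.

>>> step_arm --pt "0.4 0 0 0 0 0 0" --pt "0.2 0 0 0 0 0 0" --pt "0.05 0 0 0 0 0 0" --pt "0 0 0 0 0 0 0" --pt "0 0 0 0 0 0 0" --grip_force 35

```text
time: 1.97
tool_pos: [0.446, 0.2203, 0.1239]
tool_rot: [3.141, 0.0, 2.295]
contact_force: [-0.8, -0.8, -0.8]
opening: 0.0631
grip_force: 0.0
```

>>> step_arm --pt "0 0 0 0 0 0 0" --pt "0 0 0 0 0 0 0" --pt "0 0 0 0 0 0 0"

```text
time: 2.22
tool_pos: [0.4458, 0.2202, 0.1234]
tool_rot: [3.141, 0.0, 2.295]
contact_force: [0.3, 0.4, -1.8]
opening: 0.0431
grip_force: 0.0
```

>>> step_arm --pt "0 0 0 0 0 0 0" --pt "0 0 0 0 0 0 0" --pt "0 0 0 0 0 0 0" --pt "0 0 0 0 0 0 0" --pt "0 0 0 0 0 0 0"

```text
time: 2.63
tool_pos: [0.4458, 0.2203, 0.1233]
tool_rot: [3.141, -0.0, 2.295]
contact_force: [-0.3, 2.3, -0.5]
opening: 0.01
grip_force: 23.0
```

>>> step_arm --pt "0 0 0 0 0 0 0" --pt "0 0 0 0 0 0 0" --pt "0 0 0 0 0 0 0"

```text
time: 2.88
tool_pos: [0.4459, 0.2204, 0.1234]
tool_rot: [3.141, 0.0, 2.295]
contact_force: [0.8, 2.2, -1.8]
opening: 0.0096
grip_force: 35.0
```

Gripped, with the opening at 10 mm. I'll raise the leg 4 cm and then compare the pointer with the line.

>>> step_arm --pt "0 0 0 0.4 0 0 0" --pt "0 0 0 1.2 0 0 0" --pt "0 0 0 2 0 0 0" --pt "0 0 0 2.8 0 0 0" --pt "0 0 0 3.4 0 0 0" --grip_force 45

```text
time: 3.3
tool_pos: [0.4458, 0.2203, 0.1583]
tool_rot: [3.141, 0.0, 2.295]
contact_force: [3.0, 2.5, -4.7]
opening: 0.01
grip_force: 45.0
```

>>> step_arm --pt "0 0 0 0.4 0 0 0" --pt "0 0 0 0.6 0 0 0" --pt "0 0 0 0.6 0 0 0" --pt "0 0 0 0.6 0 0 0"

```text
time: 3.63
tool_pos: [0.4458, 0.2203, 0.1635]
tool_rot: [3.141, 0.0, 2.295]
contact_force: [2.9, 4.5, -4.5]
opening: 0.0097
grip_force: 45.0
```

```bash
python3 - <<'E'
from h import *
np.set_printoptions(precision=4,suppress=True)
s=observe();print(s["time"],s["tool_pos"],s["contact_force"],s["torque"])
im=read_camera("scene");np.save("s4.npy",im)
c=cv2.resize(im[150:240,230:330],(800,720)[0:1]+(720,),interpolation=cv2.INTER_CUBIC)[:600]
cv2.imwrite("pics/s4.png",c[:,:,::-1])
ya=np.radians(-16.5);ex=np.array([np.cos(ya),np.sin(ya),0]);ey=np.array([-ex[1],ex[0],0]);O=np.array([.483,.178,0])
for z in(.144,.149):print(proj("scene",O+.034*ey+.022*ex+[0,0,z]))
print(proj("scene",O+[0,0,.168]))
E
```

```text
3.6333 [0.4458 0.2203 0.1635] [ 2.9004  4.4543 -4.4615] [ 0.5632 -0.3874  0.2094]
[279.6141 196.7559]
[279.6661 194.4762]
[280.7968 198.4056]
```

View pics/s4.png

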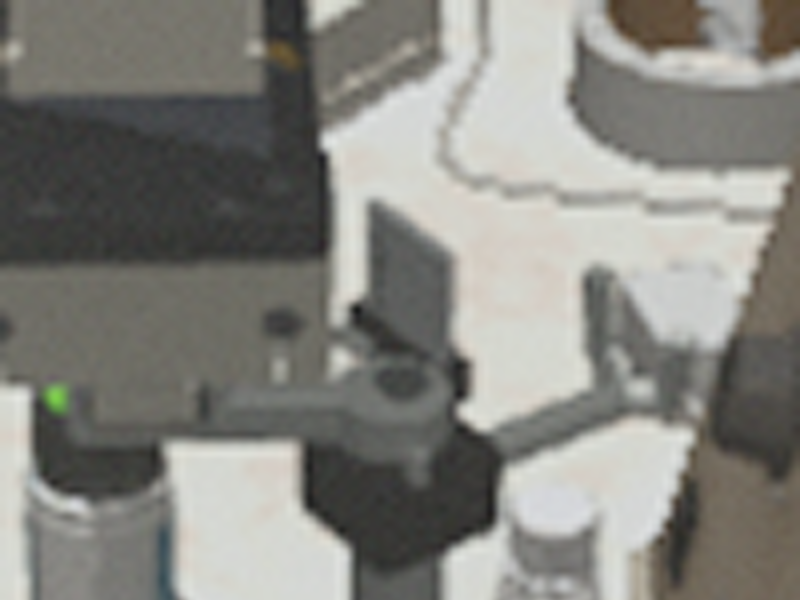

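The leg is up 40 mm. In the scene view the clip is at crop (350–460, 310–390), and the left end of its steel line is near (340,330), about pixel (272.5,191.3). The pointer is hidden behind the hub, so I'll put several views together in one composite.

```bash
python3 - <<'E'
from h import *
np.set_printoptions(precision=4,suppress=True)
ya=np.radians(-16.5);ex=np.array([np.cos(ya),np.sin(ya),0]);ey=np.array([-ex[1],ex[0],0]);O=np.array([.483,.178,0])
P=O+.034*ey+.022*ex+[0,0,.149]
mw=camera_model("wrist");w=read_camera("wrist");np.save("w4.npy",np.array(mw["world_to_cam"]));cv2.imwrite("pics/w4.png",w[:,:,::-1])
t=read_camera("top");cv2.imwrite("pics/t4.png",t[:,:,::-1])
m2=dict(mw);m2["world_to_cam"]=np.load("w2.npy")
out=[]
for im,c in((w,proj("wrist",P,mw)),(cv2.imread("pics/w2.png")[:384,:512,::-1],proj("wrist",P,m2)),(t,proj("top",P)),(cv2.imread("pics/top0.png")[:,:,::-1],proj("top",P))):
    x=int(np.clip(c[0]-40,0,432));y=int(np.clip(c[1]-30,0,324));print(c,x,y)
    out.append(cv2.resize(np.ascontiguousarray(im[y:y+60,x:x+80]),(400,300),interpolation=cv2.INTER_CUBIC))
cv2.imwrite("pics/c5.png",np.vstack([np.hstack(out[:2]),np.hstack(out[2:])])[:,:,::-1])
for m in(mw,m2):
    W=np.array(m["world_to_cam"]);print(-W[:3,:3].T@W[:3,3])
W=np.array(camera_model("top")["world_to_cam"]);print(-W[:3,:3].T@W[:3,3])
E
```

```text
[314.9635 295.9597] 274 265
[307.7328 261.3723] 267 231
[288.3673 183.4376] 248 153
[288.3673 183.4376] 248 153
[0.3924 0.2813 0.3212]
[0.3944 0.2763 0.3605]
[0.4059 0.2655 0.9435]
```

View pics/c5.png

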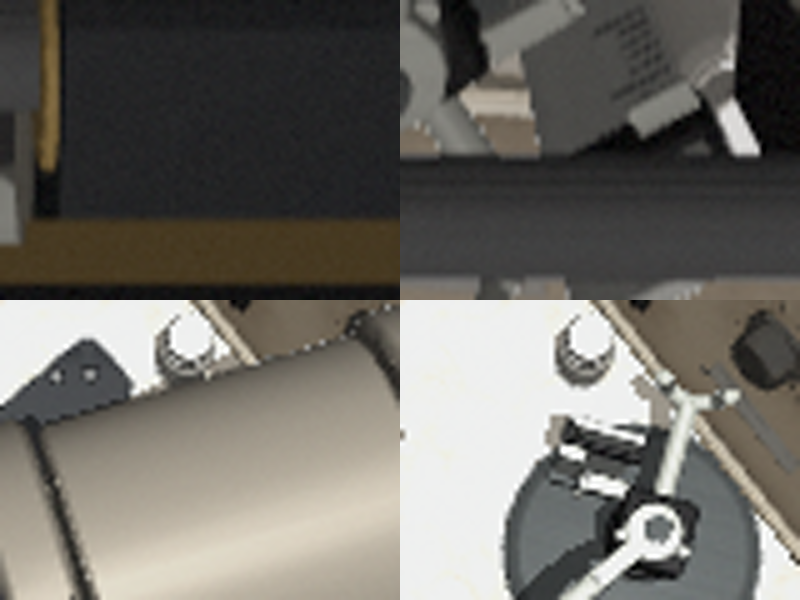

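In the w2 panel the lowered pointer's tip is at pixel (303,232), and the clip's steel index tab is at (320,253). In the top0 panel the pointer tip is near (284,189) and the tab near (282,183). I'll triangulate both, using the lowered pointer's known height of 0.104 as the check.

```bash
python3 - <<'E'
from h import *
np.set_printoptions(precision=4,suppress=True)
ya=np.radians(-16.5);ex=np.array([np.cos(ya),np.sin(ya),0]);ey=np.array([-ex[1],ex[0],0]);O=np.array([.483,.178,0])
m2=camera_model("wrist");m2["world_to_cam"]=np.load("w2.npy")
def st(X): X=X-O;return np.array([X@ex,X@ey,X[2]])
w=lambda p:ray("wrist",p,m2)
def show(n,r): x,e=tri(r);print(n,st(x),np.array(e))
show("ptr w2+top",[w((302,231.5)),ray("top",(284.4,189.3))])
print("ptr on z",st(onz("wrist",(302,231.5),.104,m2)),st(onz("top",(284.4,189.3),.104)))
L=(320,253.5);Sc=(272.6,191.4);T=(282,183.4)
show("line w2+sc",[w(L),ray("scene",Sc)]);show("line all",[w(L),ray("scene",Sc),ray("top",T)]);show("line w2+top",[w(L),ray("top",T)])
for z in(.145,.15,.155):
    X=onz("wrist",L,z,m2);print(z,st(X),proj("scene",X),proj("top",X))
# raised pointer tip location in scene / where it'd be
X=O+[0,0,.144]+.034*ey+.012*ex;print(proj("scene",X))
print("hub check",proj("wrist",O+[0,0,.128],m2),"seen hub w2 ~(262,245)")
E
```

```text
ptr w2+top [0.0125 0.0382 0.1125] [0.0008 0.0008]
ptr on z [0.0169 0.038  0.104 ] [0.0134 0.0371 0.104 ]
line w2+sc [0.0171 0.0473 0.1514] [0.0017 0.0017]
line all [0.0174 0.0473 0.1513] [0.0015 0.0018 0.0004]
line w2+top [0.0173 0.0472 0.1542] [0.0001 0.0001]
0.145 [0.0231 0.0463 0.145 ] [276.2464 192.9841] [282.8885 181.5238]
0.15 [0.0199 0.0469 0.15  ] [274.7067 191.1071] [282.3731 182.5215]
0.155 [0.0168 0.0474 0.155 ] [273.1539 189.2142] [281.8509 183.5325]
[275.0963 198.4679]
hub check [261.4233 247.7672] seen hub w2 ~(262,245)
```

```bash
python3 - <<'E'
from h import *
np.set_printoptions(precision=4,suppress=True,linewidth=200)
g=cv2.cvtColor(np.load("s4.npy"),cv2.COLOR_RGB2GRAY)
print("     ",list(range(269,292)))
for r in range(172,206):print(r,g[r,269:292])
ya=np.radians(-16.5);ex=np.array([np.cos(ya),np.sin(ya),0]);ey=np.array([-ex[1],ex[0],0]);O=np.array([.483,.178,0])
def aty(p,y):
    o,d=ray("scene",p);t=(y-(o-O)@ey)/(d@ey);X=o+d*t-O;return X@ex,X[2]
for n,p,y in(("plate TL",(276.3,175.4),.049),("plate TR",(286.5,181.9),.019),("clip Rmid",(287.5,197),.016),("clip Lmid",(273.8,190.8),.052)):print(n,aty(p,y))
E
```

```text
[269, 270, 271, 272, 273, 274, 275, 276, 277, 278, 279, 280, 281, 282, 283, 284, 285, 286, 287, 288, 289, 290, 291]
172 [ 55  51 148 203 211 209 210 213 214 212 213 214 211 213 212 212 212 192 175 169 165 166 169]
173 [ 58  50 136 199 215 214 215 215 215 216 215 214 214 214 212 209 209 210 213 192 167 178 188]
174 [ 59  50 111 192 215 215 209 197 199 211 216 215 214 212 212 211 210 211 210 210 212 214 215]
175 [ 59  51 110 193 216 216 192 133 140 182 203 209 212 209 208 211 210 211 210 210 210 210 211]
176 [ 59  50 107 193 218 216 186 107 106 127 155 187 207 212 210 210 211 211 211 209 208 209 210]
177 [ 56  52 108 194 218 217 190 110  88 104 120 141 177 203 212 209 211 211 210 212 209 209 209]
178 [ 55  49 107 191 217 216 185 106  89  89  97 112 127 172 199 208 210 211 210 211 210 208 208]
179 [ 54  53 110 191 215 217 184  95  85  92  89  92 107 130 155 187 208 214 211 211 209 206 207]
180 [ 53  46 114 194 217 218 189  99  82  93  93  93  93 101 116 140 182 207 213 208 205 205 206]
181 [ 51  60 133 200 217 218 186 101  84  86  95  93  95  92 102 111 129 174 206 209 205 207 208]
182 
[... 1954 characters left out ...]
]
202 [ 95  97 100  91  86  88  99 105 109 110 112 110 110 111 102  91  89  70 120 182 212 218 210]
203 [ 95  94  95  91  85  92  91  91  94  96  94  94  95  96  90  91  88  74  44  82 165 198 178]
204 [ 88  89  93  88  87  89  94  95  91  94  96  99  97  95  91  94  85  66  54  50  62  88 105]
205 [ 70  75  72  76  89  87  92  96  98  94  97  99 103 100  96  87  76  59  61  57  53  56  77]
plate TL (np.float64(0.024410717984858613), np.float64(0.1811244956273575))
plate TR (np.float64(0.02533443124461585), np.float64(0.18278287670203625))
clip Rmid (np.float64(0.02638629317248419), np.float64(0.15198967732518026))
clip Lmid (np.float64(0.021515743432934185), np.float64(0.14727640888026394))
```

```bash
python3 - <<'E'
from h import *
np.set_printoptions(precision=2,suppress=True,linewidth=200)
ya=np.radians(-16.5);ex=np.array([np.cos(ya),np.sin(ya),0]);ey=np.array([-ex[1],ex[0],0]);O=np.array([.483,.178,0])
m=camera_model("wrist");m["world_to_cam"]=np.load("w4.npy")
pt=O+.015*ex+.038*ey+[0,0,.144];tab=O+.018*ex+.047*ey+[0,0,.151]
print(proj("wrist",pt,m),proj("wrist",tab,m),proj("wrist",pt+[0,0,.007],m))
w=cv2.imread("pics/w4.png");cv2.imwrite("pics/c6.png",cv2.resize(w[215:335,230:390],(800,600),interpolation=cv2.INTER_CUBIC))
E
```

```text
[313.94 282.5 ] [328.6  285.94] [315.69 288.53]
```

View pics/c6.png

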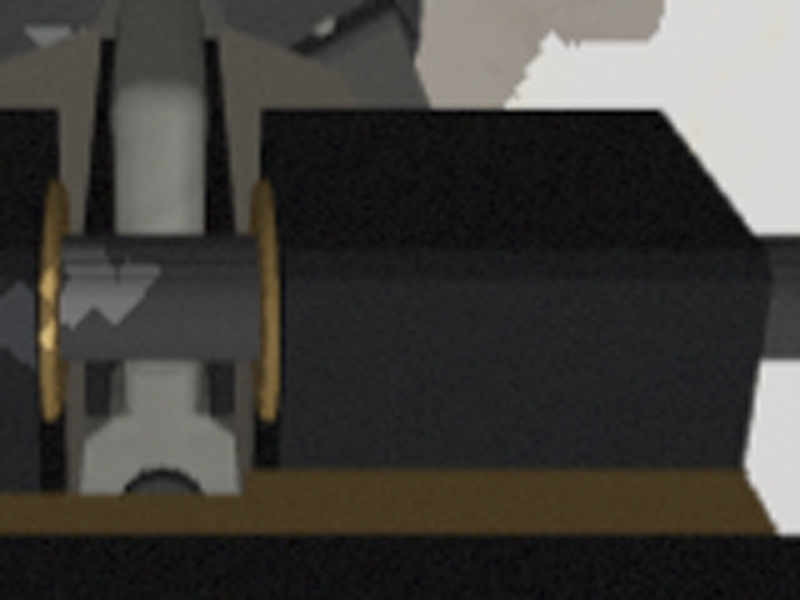

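```bash
python3 - <<'E'
from h import *
from scipy.optimize import least_squares
np.set_printoptions(precision=4,suppress=True,linewidth=200)
# plate front face from its top front edge rays on z=.183, then clip/plate junction rays on that vertical plane
for lab,rows,rear in(("front",(177.1,178.4,179.9,181.4),0),("rear",(175.6,176.8,178.5,179.8),1)):
    P=np.array([onz("scene",(c,r),.183) for c,r in zip((278,280,282,284),rows)])
    u=np.polyfit(P[:,1],P[:,0],1);print(lab,"edge yaw",-np.degrees(np.arctan(u[0])),P[0],P[-1])
    n=np.array([1,-u[0],0]);n/=np.linalg.norm(n)
    for t in((0,) if not rear else (.003,.005)):
        p0=P.mean(0)-n*t
        for c,r in((276,188.5),(278,190.1),(280,191.8),(282,193.2)):
            o,d=ray("scene",(c,r));X=o+d*((p0-o)@n)/(d@n);print("  t",t,"clip top z",X[2]-0)
    print(" plate width at edges", [onz("scene",(c,r),.183) for c,r in((275.3,174.6+1.3*(1-rear)),(286.3,181.6+1.3*(1-rear)))])
E
```

```text
front edge yaw -14.824131195621796 [0.5154 0.2102 0.183 ] [0.5109 0.1932 0.183 ]
  t 0 clip top z 0.15571562069451023
  t 0 clip top z 0.15550285282012405
  t 0 clip top z 0.1550788061787683
  t 0 clip top z 0.1552952291108391
 plate width at edges [array([0.5155, 0.2165, 0.183 ]), array([0.5096, 0.1871, 0.183 ])]
rear edge yaw -14.814039253602948 [0.5193 0.2134 0.183 ] [0.5151 0.1965 0.183 ]
  t 0.003 clip top z 0.1556378625110596
  t 0.003 clip top z 0.15542389407078544
  t 0.003 clip top z 0.15499862089029753
  t 0.003 clip top z 0.15521393468822553
  t 0.005 clip top z 0.1578068431300716
  t 0.005 clip top z 0.15759381085187996
  t 0.005 clip top z 0.15717039834124508
  t 0.005 clip top z 0.1573847700908353
 plate width at edges [array([0.5189, 0.2193, 0.183 ]), array([0.513 , 0.1897, 0.183 ])]
```

```bash
python3 - <<'E'
from h import *
np.set_printoptions(precision=4,suppress=True)
n=np.array([np.cos(np.radians(-14.8)),np.sin(np.radians(-14.8)),0]);e=np.array([-n[1],n[0],0]);p0=np.array([.5131,.2017,.183])
m2=camera_model("wrist");m2["world_to_cam"]=np.load("w2.npy")
def hit(n_,p,off,m=None):
    o,d=ray(n_,p,m);X=o+d*((p0-o)@n+off)/(d@n);return (X-p0)@e,X[2]
for d in(4,5,6,7,8):print(d,"tab line z",hit("scene",(272,192.95),-d/1e3)[1]+.00125,"y",hit("scene",(272,192.95),-d/1e3)[0],"w2 tab lower-front (319,250)..",hit("wrist",(319,250),-d/1e3,m2))
for off in(.003,.005,.007):print("clip right rear mid",off,hit("scene",(288.2,197.0),off))
E
```

```text
4 tab line z 0.14526251739922716 y 0.020818235060773065 w2 tab lower-front (319,250).. (np.float64(0.01635899481072352), np.float64(0.14812115730924955))
5 tab line z 0.14638236852526157 y 0.019467611912469852 w2 tab lower-front (319,250).. (np.float64(0.016555206839971835), np.float64(0.14975747309221993))
6 tab line z 0.1475022196512961 y 0.01811698876416656 w2 tab lower-front (319,250).. (np.float64(0.01675141886922012), np.float64(0.15139378887519034))
7 tab line z 0.1486220707773305 y 0.016766365615863293 w2 tab lower-front (319,250).. (np.float64(0.016947630898468406), np.float64(0.15303010465816072))
8 tab line z 0.1497419219033649 y 0.015415742467560027 w2 tab lower-front (319,250).. (np.float64(0.017143842927716695), np.float64(0.15466642044113113))
clip right rear mid 0.003 (np.float64(-0.018385580299502116), np.float64(0.1539614288120083))
clip right rear mid 0.005 (np.float64(-0.015895861228896784), np.float64(0.15179905413054773))
clip right rear mid 0.007 (np.float64(-0.013406142158291535), np.float64(0.1496366794490872))
```

```bash
python3 - <<'E'
from h import *
np.set_printoptions(precision=3,suppress=True)
a=cv2.imread("pics/scene0.png",0).astype(np.float32);b=cv2.cvtColor(np.load("s4.npy"),cv2.COLOR_RGB2GRAY).astype(np.float32)
k=4;A=cv2.resize(a,None,fx=k,fy=k,interpolation=cv2.INTER_CUBIC);B=cv2.resize(b,None,fx=k,fy=k,interpolation=cv2.INTER_CUBIC)
for(x0,x1,y0,y1) in((275,287,213,222),(266,294,222,246),(268,292,212,246)):
    T=A[y0*k:y1*k,x0*k:x1*k];r=cv2.matchTemplate(B[:,:],T,cv2.TM_CCOEFF_NORMED)
    r[:, :(x0-4)*k]=-1;r[:,(x0+4)*k:]=-1;r[:(y0-30)*k]=-1;r[(y0-8)*k:]=-1
    _,v,_,(x,y)=cv2.minMaxLoc(r);print(v,x/k-x0,y/k-y0)
O=np.array([.483,.178,0])
for z in(.095,.11,.128):print(z,[(proj("scene",O+[0,0,z+h])-proj("scene",O+[0,0,z])) for h in(.038,.040,.042)])
E
```

```text
0.6397756338119507 -0.25 -18.75
0.67231285572052 -0.75 -23.0
0.5738952159881592 1.5 -24.75
0.095 [array([  0.415, -16.952]), array([  0.438, -17.867]), array([  0.46 , -18.785])]
0.11 [array([  0.423, -17.28 ]), array([  0.446, -18.214]), array([  0.469, -19.149])]
0.128 [array([  0.433, -17.687]), array([  0.457, -18.643]), array([  0.48 , -19.601])]
```

The hub moved 18.75 px up in the scene, which is 40.2 mm of rise and matches the arm's 40.1 mm. The line height comes out at about 0.1505, so the rise needed is about 46.5 mm and I have 6.4 mm still to go.

>>> step_arm --pt "0 0 0 0.3 0 0 0" --pt "0 0 0 0.6 0 0 0" --pt "0 0 0 0.64 0 0 0" --pt "0 0 0 0.64 0 0 0" --pt "0 0 0 0.64 0 0 0" --grip_force 50

```text
time: 4.2
tool_pos: [0.4458, 0.2203, 0.1696]
tool_rot: [3.141, -0.0, 2.295]
contact_force: [3.3, 4.5, -2.7]
opening: 0.0094
grip_force: 50.0
```

```bash
python3 - <<'E'
from h import *
np.set_printoptions(precision=3,suppress=True,linewidth=200)
s=observe();print(s["time"],s["tool_pos"],s["contact_force"])
im=read_camera("scene");g=cv2.cvtColor(im,cv2.COLOR_RGB2GRAY);np.save("s5.npy",im)
print(list(range(262,292)))
for r in range(185,206):print(r,g[r,262:292])
O=np.array([.483,.178]);p=np.array([.4458,.2203])
for c0 in(0,10):
  for i in range(0,76,5):
    a=np.radians(i);R=np.array([[np.cos(a),-np.sin(a)],[np.sin(a),np.cos(a)]]);print(i,round(a,3),100*(O+R@(p-O)-p),end=" | ") if c0==0 else None
E
```

```text
4.2 [0.446 0.22  0.17 ] [ 3.325  4.52  -2.713]
[262, 263, 264, 265, 266, 267, 268, 269, 270, 271, 272, 273, 274, 275, 276, 277, 278, 279, 280, 281, 282, 283, 284, 285, 286, 287, 288, 289, 290, 291]
185 [105  96  80  75  83 101 108 106 103 165 206 217 217 188  97  79  89  94  94  91  93  91  90  95 132 193 209 206 208 209]
186 [ 96  69  64  64  63  86 107 110  99 162 207 217 210 170  96  88  95  91  92  96  95  91  94  94 133 187 207 206 208 210]
187 [ 96  70  67  63  62  81 103 108 101 162 200 198 158 108  94  82  94  93  90  95  97  94  91  93 132 190 208 207 207 210]
188 [103  94  78  69  80 100 108 108 103 165 190 141  43  73  83  83  89  93  94  92  97  96  92  96 134 193 213 210 208 209]
189 [107 110  98  86 100 113 107 110 102 169 190 136  47  51  66  84  89  97  95  90  96  93  93  96 148 200 216 210 210 209]
190 [109 109  99  94 101 110 110 111 104 151 163 117  62  54  47  54  78  91  95  96 100  92  93  93 162 205 213 209 210 212]
191 [109 106 123 121 106 110 111 106 108 104 107 110  94  75  70  84  87  92  96  94  96  97  92  94 158 203 214 213 213 214]
192 [111 105 150 152
[... 1462 characters left out ...]
  65  55  56  58  53  53  54]
204 [213 211 208 208 197 141  46  53  56  57  56  55  64  76  85  87  87  83  89 104 107  91  57  56  57  57  56  62  58  57]
205 [212 213 212 212 198 141  47  59  56  57  57  56  57  58  56  59  59  63  78  95  99  82  59  59  56  54  54  58  52  52]
0 0.0 [0. 0.] | 5 0.087 [-0.355 -0.34 ] | 10 0.175 [-0.678 -0.71 ] | 15 0.262 [-0.968 -1.107] | 20 0.349 [-1.222 -1.527] | 25 0.436 [-1.439 -1.968] | 30 0.524 [-1.617 -2.427] | 35 0.611 [-1.753 -2.899] | 40 0.698 [-1.849 -3.381] | 45 0.785 [-1.901 -3.869] | 50 0.873 [-1.912 -4.361] | 55 0.96 [-1.879 -4.851] | 60 1.047 [-1.803 -5.337] | 65 1.134 [-1.686 -5.814] | 70 1.222 [-1.527 -6.279] | 75 1.309 [-1.329 -6.728] |
```

Holding at a rise of 46.4 mm. Next I swing the lever anticlockwise about (0.483, 0.178), starting with 15°.

>>> step_arm --pt "0 -0.22 -0.2 0 0 0 0.052" --pt "0 -0.42 -0.41 0 0 0 0.105" --pt "0 -0.62 -0.63 0 0 0 0.157" --pt "0 -0.8 -0.87 0 0 0 0.209" --pt "0 -0.97 -1.11 0 0 0 0.262"

```text
time: 4.67
tool_pos: [0.4362, 0.2091, 0.1696]
tool_rot: [3.141, 0.0, 2.559]
contact_force: [4.5, 3.9, -4.0]
opening: 0.0099
grip_force: 50.0
```

```bash
python3 - <<'E'
from h import *
np.set_printoptions(precision=3,suppress=True,linewidth=200)
s=observe();print(s["time"],s["tool_pos"],s["tool_rot"],s["contact_force"],s["torque"])
O=np.array([.483,.178]);p=np.array([.4458,.2203])
f=lambda i:(lambda a:O+np.array([[np.cos(a),-np.sin(a)],[np.sin(a),np.cos(a)]])@(p-O))(np.radians(i))
for b in(15,30,45,60):print(b,[np.round(100*(f(b+3*k)-f(b)),2).tolist() for k in range(1,6)])
E
```

```text
4.6667 [0.436 0.209 0.17 ] [3.141 0.    2.559] [ 4.521  3.924 -3.997] [ 0.674 -0.611  0.257]
15 [[-0.16, -0.25], [-0.3, -0.51], [-0.43, -0.77], [-0.55, -1.04], [-0.65, -1.32]]
30 [[-0.09, -0.28], [-0.16, -0.57], [-0.22, -0.86], [-0.26, -1.15], [-0.28, -1.44]]
45 [[-0.01, -0.29], [-0.01, -0.59], [0.01, -0.88], [0.05, -1.18], [0.1, -1.47]]
60 [[0.07, -0.29], [0.15, -0.57], [0.24, -0.85], [0.35, -1.12], [0.47, -1.39]]
```

Forces are small. Continuing through 30° and 45°.

>>> step_arm --pt "0 -0.16 -0.25 0 0 0 0.052" --pt "0 -0.3 -0.51 0 0 0 0.105" --pt "0 -0.43 -0.77 0 0 0 0.157" --pt "0 -0.55 -1.04 0 0 0 0.209" --pt "0 -0.65 -1.32 0 0 0 0.262"

```text
time: 5.08
tool_pos: [0.4299, 0.1959, 0.1697]
tool_rot: [3.141, 0.001, 2.821]
contact_force: [4.7, 4.4, -4.1]
opening: 0.0099
grip_force: 50.0
```

>>> step_arm --pt "0 -0.09 -0.28 0 0 0 0.052" --pt "0 -0.16 -0.57 0 0 0 0.105" --pt "0 -0.22 -0.86 0 0 0 0.157" --pt "0 -0.26 -1.15 0 0 0 0.209" --pt "0 -0.28 -1.44 0 0 0 0.262"

```text
time: 5.5
tool_pos: [0.4272, 0.1817, 0.1698]
tool_rot: [3.141, 0.001, 3.083]
contact_force: [5.3, 4.9, -4.3]
opening: 0.0096
grip_force: 50.0
```

>>> step_arm --pt "0 0 -0.29 0 0 0 0.052" --pt "0 0 -0.59 0 0 0 0.105" --pt "0 0.01 -0.88 0 0 0 0.157" --pt "0 0.05 -1.18 0 0 0 0.209" --pt "0 0.1 -1.47 0 0 0 0.262"

```text
time: 5.92
tool_pos: [0.4284, 0.1672, 0.1698]
tool_rot: [3.141, 0.002, -2.938]
contact_force: [5.6, 5.9, -4.9]
opening: 0.0097
grip_force: 50.0
```

>>> step_arm --pt "0 0.03 -0.14 0 0 0 0.026" --pt "0 0.07 -0.29 0 0 0 0.052" --pt "0 0.11 -0.43 0 0 0 0.079" --pt "0 0.15 -0.57 0 0 0 0.105" --pt "0 0.15 -0.57 0 0 0 0.105"

```text
time: 6.33
tool_pos: [0.4299, 0.1614, 0.1698]
tool_rot: [3.141, 0.002, -2.834]
contact_force: [5.1, 5.7, -5.2]
opening: 0.0095
grip_force: 50.0
```

>>> step_arm --pt "0 0.03 -0.1 0 0 0 0.018" --pt "0 0.06 -0.19 0 0 0 0.035" --pt "0 0.06 -0.19 0 0 0 0.035"

```text
time: 6.58
tool_pos: [0.4304, 0.1601, 0.1698]
tool_rot: [3.14, 0.002, -2.801]
contact_force: [6.2, 8.2, -5.0]
opening: 0.0099
grip_force: 50.0
```

>>> step_arm --pt "0 0.03 -0.1 0 0 0 0.018" --pt "0 0.07 -0.19 0 0 0 0.035" --pt "0 0.07 -0.19 0 0 0 0.035"

```text
time: 6.83
tool_pos: [0.4305, 0.1596, 0.1698]
tool_rot: [3.137, 0.002, -2.767]
contact_force: [2.9, 15.3, -3.5]
opening: 0.0097
grip_force: 50.5
```

Contact with the stop: Fy has risen to 15 N and the motion has stopped at 199.3°, where about 199° was expected. I'll press a little more and check the heights.

>>> step_arm --pt "0 0.03 -0.1 0 0 0 0" --pt "0 0.03 -0.1 0 0 0 0" --pt "0 0.03 -0.1 0 0 0 0"

```text
time: 7.08
tool_pos: [0.4306, 0.1595, 0.1698]
tool_rot: [3.135, 0.002, -2.768]
contact_force: [1.3, 18.5, -3.9]
opening: 0.0099
grip_force: 50.5
```

```bash
python3 - <<'E'
from h import *
np.set_printoptions(precision=4,suppress=True,linewidth=200)
s=observe();print(s["time"],s["tool_pos"],s["tool_rot"],s["contact_force"],s["torque"])
a=read_camera("scene");t=read_camera("top");np.save("s6.npy",a);np.save("t6.npy",t)
w=read_camera("wrist")
c=np.zeros((600,800,3),np.uint8)
c[:300,:400]=cv2.resize(np.ascontiguousarray(a[165:240,230:330]),(400,300),interpolation=cv2.INTER_CUBIC)
c[:300,400:]=cv2.resize(np.ascontiguousarray(t[150:225,240:340]),(400,300),interpolation=cv2.INTER_CUBIC)
c[300:,:400]=cv2.resize(w,(400,300));c[300:,400:]=cv2.resize(a,(400,300))
cv2.imwrite("pics/f6.png",c[:,:,::-1])
E
```

```text
7.0833 [0.4306 0.1595 0.1698] [ 3.1352  0.0024 -2.7683] [ 1.3055 18.5061 -3.9424] [ 3.0252 -0.2442 -0.716 ]
```

View pics/f6.png

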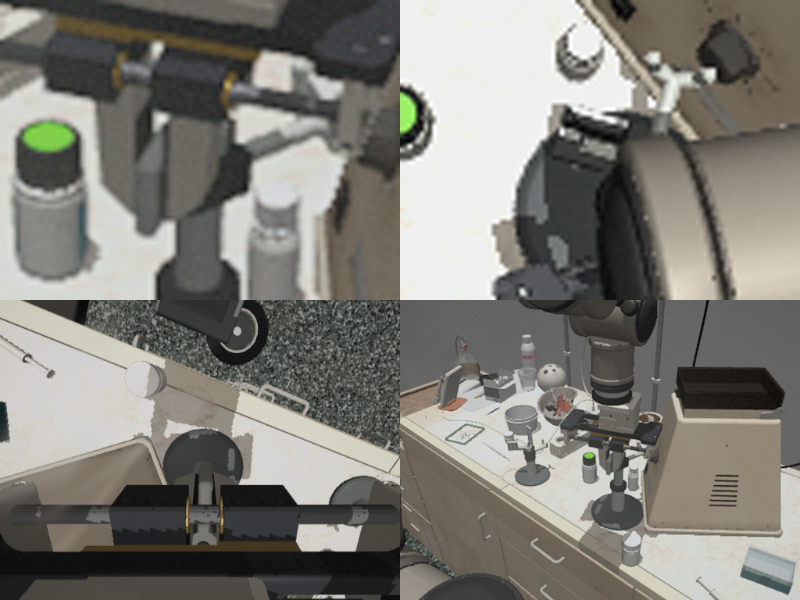

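The lever is closed on its stop, the jars, bottle and clip are undisturbed, and the grip is holding at a rise of 46.4 mm. Handing in.

```bash
python3 -c "
from cell import *
print(hand_in())"
```

```text
the job is handed in; nothing more can be done
None
```

I raised the leg 46.4 mm to the mark, swung the lever fully closed onto its stop, and handed in still gripping it; the mark height was worked out from the images (good to about 1–2 mm), because the pointer was hidden in every view once raised.

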